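# Clear and pop open the touch-latch hatch of the chopping station

### The job

Slide the lidded tin off the hatch of the chopping station onto the white board beside it, pushing it with the fingers without lifting or tipping it, so that it stands wholly clear of the hatch. Then press the free edge of the hatch down to click its push-to-open catch and let it spring ajar by itself; leave it ajar, and leave the other things undisturbed.

Things in the scene. Friction and masses are not known exactly. Their poses are not given: they have to be found in the camera images.
- station: Fixed plywood chopping station, 240 mm deep (its x, away from the robot) by 480 mm wide (its y) and 85 mm high, turned up to 0.25 rad; origin at the centre of its underside on the counter. Its flat top is all at one level: a thick white board covers the half at -y (from y = -240 to +45 mm, full depth), the grey hatch lies in the half at +y with a plywood surround.
- hatch_mid (a point): Centre of the hatch opening, fixed to the station at the level of its top (85 mm above the counter, station x = 0, y = +130 mm); axes as the station's: x towards the hinge, z up, -y towards the white board. The opening is 140 mm (x) by 150 mm (y).
- hatch_press (a point): The press point, marked by a small dark disc 18 mm across on the top of the hatch lid, 32 mm in from the middle of its free edge (the edge at -x, nearest the robot). It moves with the lid. Pressing it 4 to 5 mm down (5 to 8 N) frees the catch; its stop is 6.9 mm down; the lid then follows the finger up.
- hatch (a joint): Angle (rad) of the flush grey hatch lid, 136 x 146 mm, 8 mm thick, hinged along its far +x edge: 0 shut and level, positive open, -0.065 pushed in to its stop. Shut, a touch latch holds it against an opening spring; once freed by a press (see the press point) and let go, it rises by itself and stays ajar at about 0.35 rad, free edge 48 mm up. It does not latch again.
- tin: Round aluminium tin with a fixed lid, 64 mm across its body (67 mm at the lid), 50 mm high, 170 to 330 g, standing on the hatch lid; origin at the centre of its underside.
- dish: Small white ceramic bowl, 72 mm across, 24 mm high, on the white board towards the far side, 155 to 185 mm from the board's edge at the hatch; to be left alone. Origin under its centre.
- shaker: Small steel shaker, 38 mm across, 68 mm high, on the white board near the robot; to be left alone. Origin under its centre.
- knife: Knife with a black handle, about 195 mm long and 14 mm high, lying on the white board near its outer (-y) edge; to be left alone. Origin near its middle, at the underside.
- bottle: Clear bottle, 60 mm across, 190 mm high, on the counter to the left (+y) of the station; to be left alone. Origin under its centre.
- cup: Open steel cup, 72 mm across, 75 mm high, on the counter to the right (-y); to be left alone. Origin under its centre.
Things that resemble listed ones, but are neither listed nor needed, are in the scene too. What is shaped like the tin but green is not meant.

How it is judged:
On the way, in this order (a step that is already met when the one before it is completed fails the run):
1. the tin stands wholly off the hatch on the white board, the hatch still shut (y of tin in the frame of hatch_mid between -0.33 and -0.108 m and x of tin in the frame of hatch_mid between -0.12 and 0.12 m and z of tin in the frame of hatch_mid between -0.004 and 0.006 m and angle between tin's own z axis and vertical below 0.1 rad and linear speed of tin below 0.02 m/s and value of joint hatch below 0.03 rad), for 0.2 s.
2. the hatch is pressed in (value of joint hatch below -0.012 rad), for 0.02 s.
3. the hatch has sprung ajar (value of joint hatch above 0.2 rad), for 0.2 s.
At the end, for the whole second after the job is handed in: The hatch stands ajar (0.2 to 0.6 rad) and still; the tin stands upright at rest on the white board, its centre more than 108 mm from the hatch's centre line towards the board (the whole tin clear of the hatch); every other thing is within 20 mm of where it began (value of joint hatch between 0.2 and 0.6 rad and velocity of joint hatch below 0.1 rad/s and y of tin in the frame of hatch_mid between -0.33 and -0.108 m and x of tin in the frame of hatch_mid between -0.12 and 0.12 m and z of tin in the frame of hatch_mid between -0.004 and 0.006 m and angle between tin's own z axis and vertical below 0.1 rad and linear speed of tin below 0.02 m/s and distance of each of dish, shaker, knife, bottle, cup from where it was at the start of the episode below 0.02 m); the robot touches nothing.
It fails at once if the tin is lifted (z of tin in the frame of hatch_mid above 0.015 m).
It fails at once if the tin is tipped (angle between tin's own z axis and vertical above 0.35 rad).
It fails at once if the hatch opens while the tin still stands on it (value of joint hatch above 0.06 rad and y of tin in the frame of hatch_mid above -0.1 m).
It fails at once if another thing is disturbed (distance of any of dish, shaker, knife, bottle, cup from where it was at the start of the episode above 0.03 m).
It also fails if it takes over 43 s, if anything falls off the work surface, if the arm or the gripper's body presses on something with over 40 N, if the wrist force passes 120 N, or if a joint passes its speed limit or range.

### The arm

A 6-joint arm with a two-finger parallel gripper is mounted at the origin on the work surface. World frame = base frame: x ahead of the robot, y to its left, z up, the work surface at z = 0. Lengths are in m, angles in rad, forces in N, time in s.
With the tool pointing down it reaches from about 0.4 to 0.825 m from the base axis. Payload 7 kg.
Tool frame: the origin (TCP) lies at the very end of the fingers, on their centre line; the grasp point (between the pads) lies 19 mm behind it; z points along the fingers, y is the direction in which the jaws open and shut (so a half turn about z gives the same grasp; the last joint's range is limited). The gripper opens to 88 mm and grips with 3 to 60 N. Pads are 19 mm wide; open, the fingers measure 130 mm over their backs; the gripper's body (78 mm by 193 mm) begins 47 mm behind the grasp point.
Start: joints at [1.396, 0.359, 0.012, 0, -1.224, -0.288], TCP at [0.301, 0.604, 0.227] pointing down, gripper open.
Joint ranges: [-3.07, 3.07], [-1.43, 2.12], [-1.02, 1.25], [-3.03, 1.67], [-3.05, -0], [-3.03, 3.03]. Speed limits (rad/s): [2.39, 2.39, 3.01, 3.14, 3.14, 3.14].

### API

Orientations are given as [roll, pitch, yaw] about the fixed x, y, z axes, in that order (R = Rz(yaw) Ry(pitch) Rx(roll)).
In Python, from station import arm gives the robot as it stands.
- The arm moves only by the shell command python3 -m inch 'ROWS' [FORCE]. ROWS is text: rows parted by semicolons, each of 7 numbers parted by spaces: the closure, from 0 (fully open) to 1 (shut), then the shift along the tool's x, y, z each as a share of 300 mm, from -1 to 1, then the turn, a rotation vector about the tool's x, y, z each as a share of 60 degrees, from -1 to 1. In form: grip tx ty tz rx ry rz; .... A call has 1 to 12 rows; each row is the pose to reach, as a shift and turn from the pose commanded when the call began, along the tool's axes at that moment; what a row does not reach only later rows make up. A row lasts 1/10 s, in which the tool goes at most 50 mm and 8.59 degrees, less where a joint would pass 70% of its speed; a pose out of reach is approached as far as the arm can. A call with a number of a shift or a turn outside -1 to 1 is refused whole. A call with a gripper value outside its range is refused whole. The fingers move at their own pace and stop on an object; FORCE is the grip in N (left out, the last holds). Time passes only in rows, so rows that repeat a pose let the fingers close. It gives the time, the measured TCP pose, the force and the opening at its end, in the units of the state.
- arm.get_state(): the state, without advancing time (a new reading comes with each control period).
- arm.grab_frame(name): name is "side" or "top" or "wrist"; returns a dict with "img" (400x640x3 uint8, red, green, blue), "range_z" (400x640 float32, m along the optical axis (not along the pixel's ray), 0 where there is no reading), "fx", "fy", "cx", "cy" (pixels), "extrinsics" (4x4, takes a point from world to camera coordinates); the wrist camera has in their place "tool_from_camera" (4x4, takes a point from camera to tool coordinates, whose origin is the TCP and whose axes are the flange's). Camera axes: x right, y up, looking along -z (the intrinsics and any distortion apply to the point x, -y, -z); pixel columns grow to the right and rows downward; lengths in m; the calibration is good to about 2 mm. The wrist camera is an equidistant fisheye: a pixel r from the principal point sees the ray r / f radians off the axis. A picture is of the moment at which its call begins: read the wrist's pose just before it.
- arm.job_done(): hands the job in, once; it reports no verdict.
The state is a dict: "t": time; "q": joint angles; "qd": joint speeds; "joint_efforts": joint torques, N m; "eef_pos": TCP position; "ee_rot": TCP orientation; "force": force on the tool from outside, world axes, zero at the start; "moment": the same for the moment, N m; "width": finger opening in m.
Only numpy, scipy, OpenCV 4.12 (cv2) and the standard library are available. Lean on these libraries where they do the work, as an engineer would, in place of code of your own. Each camera call takes 0.05 s, during which the arm holds its last target.

## Working session

There is one attempt and no reset: what is moved stays moved. The work goes in short steps, Python scripts to look and compute and a shell command to move; the robot and the scene stay as the last step left them, time stands still between calls to the robot, and variables do not carry over. Pictures are saved under pics/ and viewed, and the job is handed in when it is done.

```bash
ls; mkdir -p pics; python3 - <<'E'
from station import arm
import cv2, numpy as np
print(arm.get_state())
for n in ("side","top","wrist"):
    f=arm.grab_frame(n)
    cv2.imwrite(f"pics/{n}0.png",f["img"][:,:,::-1])
    np.savez(f"{n}0.npz",**f)
    print(n,{k:(v if np.size(v)<20 else v.shape) for k,v in f.items()})
E
```

```text
pics
{'t': 0.0, 'q': array([ 1.39608675e+00,  3.59385815e-01,  1.10492577e-02, -3.49042562e-04,
       -1.22412702e+00, -2.88112284e-01]), 'qd': array([ 3.85407219e-04, -1.06449877e-03, -7.13818354e-05, -6.01045243e-04,
        4.06938008e-04, -9.76076402e-04]), 'joint_efforts': array([ 2.61191781e-05, -5.82717204e+01,  2.93038023e+01,  6.99697495e+00,
        6.69153917e-03, -1.56133833e-04]), 'eef_pos': array([0.3011664 , 0.60352424, 0.22561942]), 'ee_rot': array([ 3.13990089e+00, -1.59185165e-04, -4.62940594e-01]), 'force': array([0.00794551, 0.23381903, 0.72287152]), 'moment': array([ 0.03407034, -0.01299803, -0.07020664]), 'width': 0.08734542377263352}
side {'img': (400, 640, 3), 'range_z': (400, 640), 'fx': 478.80397471053584, 'fy': 478.80397471053584, 'cx': 323.0004276038095, 'cy': 187.14252950089093, 'extrinsics': array([[ 0.72857905, -0.6849211 , -0.00746032, -0.3811778 ],
       [ 0.51711952,  0.5428739 ,  0.66172149, -0.36108041],
       [-0.449177  , -0.48597429,  0.74971262, -1.07221611],
       [ 0.        ,  0.        ,  0.        ,  1.        ]])}
top {'img': (400, 64
[... 207 characters left out ...]
      [ 0.98801475,  0.0312268 ,  0.15116795, -0.55524099],
       [-0.15179826,  0.01889692,  0.98823084, -1.41734671],
       [ 0.        ,  0.        ,  0.        ,  1.        ]])}
wrist {'img': (400, 640, 3), 'range_z': (400, 640), 'fx': 309.70691628693146, 'fy': 309.70691628693146, 'cx': 318.7418057087901, 'cy': 201.16172227745446, 'tool_from_camera': array([[-7.48515238e-04,  9.59055448e-01,  2.83217387e-01,
         7.80620609e-02],
       [ 9.99998645e-01,  3.02632640e-04,  1.61809537e-03,
        -7.84940505e-04],
       [ 1.46613235e-03,  2.83218214e-01, -9.59054375e-01,
        -1.57243590e-01],
       [ 0.00000000e+00,  0.00000000e+00,  0.00000000e+00,
         1.00000000e+00]])}
```

View pics/top0.png

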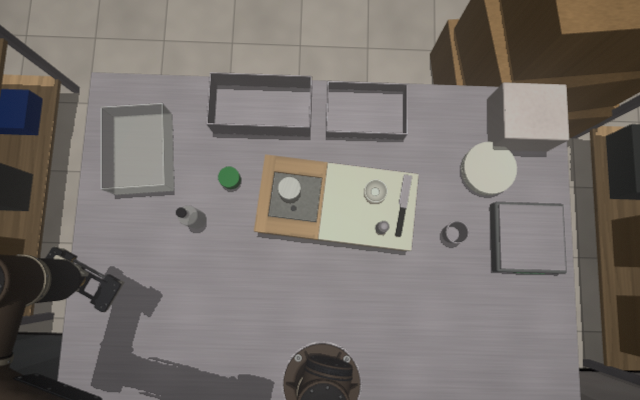

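View pics/side0.png

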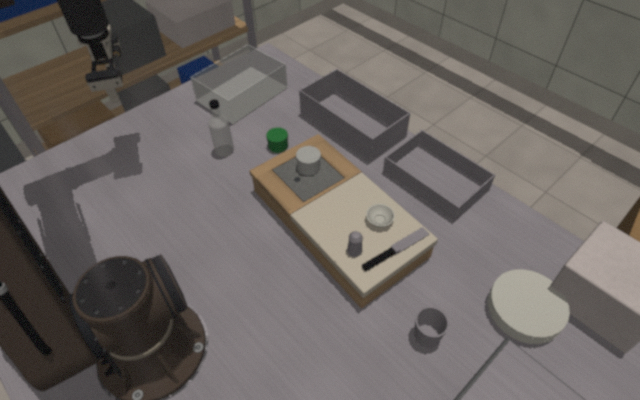

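Candidates for the tin, in the top view: the silver round on the hatch (289,188), the green look-alike on the counter (229,178), the dish (375,192) and the shaker (382,228). The silver one on the hatch fits the description. I'll check it in a close crop and measure it.

```bash
cat > h.py <<'E'
import numpy as np, cv2
def load(n): return dict(np.load(n+".npz"))
def ray(f,u,v):
    E=f["extrinsics"];R=E[:3,:3];t=E[:3,3]
    d=np.array([(u-f["cx"])/f["fx"],-(v-f["cy"])/f["fy"],-1.0])
    return -R.T@t, R.T@d
def onplane(f,u,v,z):
    o,d=ray(f,u,v); return o+d*(z-o[2])/d[2]
def bydepth(f,u,v):
    o,d=ray(f,u,v); return o+d*f["range_z"][int(round(v)),int(round(u))]
def proj(f,p):
    E=f["extrinsics"];c=E[:3,:3]@p+E[:3,3]
    return f["cx"]-f["fx"]*c[0]/c[2], f["cy"]+f["fy"]*c[1]/c[2]
E
python3 - <<'E'
from h import *
f=load("top0");im=f["img"][:,:,::-1]
c=im[145:260,220:430]; cv2.imwrite("pics/crop_top.png",cv2.resize(c,None,fx=3.8,fy=3.8,interpolation=cv2.INTER_CUBIC))
f=load("side0");im=f["img"][:,:,::-1]
c=im[120:310,230:450]; cv2.imwrite("pics/crop_side.png",cv2.resize(c,None,fx=3.1,fy=3.1,interpolation=cv2.INTER_CUBIC))
E
```

```text
(no output)
```

View pics/crop_top.png

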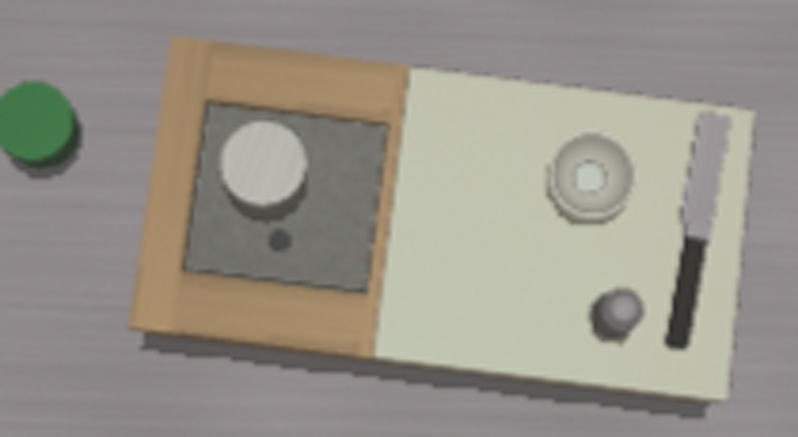

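View pics/crop_side.png

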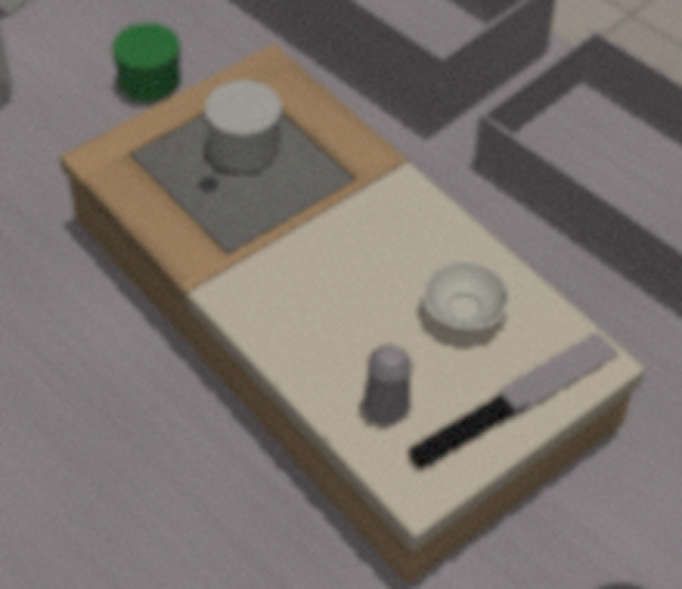

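The crop confirms it: the silver tin stands on the grey hatch at (289,188), with the press disc at about (293.5,208). Next I'll measure the station frame and the positions of the things on it.

```bash
cat > m.py <<'E'
from h import *
f=load("top0"); s=load("side0")
T=lambda u,v:(u/3.8+220,v/3.8+145); S=lambda u,v:(u/3.1+230,v/3.1+120)
cor=[T(170,38),T(753,108),T(727,400),T(131,328)]
P=np.array([onplane(f,*c,.085)[:2] for c in cor]); 
loc=np.array([[.12,.24],[.12,-.24],[-.12,-.24],[-.12,.24]])
# rigid fit
def fit(L,P):
    lc,pc=L.mean(0),P.mean(0);H=(L-lc).T@(P-pc);a=np.arctan2(H[0,1]-H[1,0],H[0,0]+H[1,1])
    R=np.array([[np.cos(a),-np.sin(a)],[np.sin(a),np.cos(a)]]);return a,R,pc-R@lc
a,R,t=fit(loc,P);print("top yaw",a,t,"res mm",(1e3*(P-(loc@R.T+t))).round(1).tolist())
# side
cs=[S(278,45),S(642,370),S(415,535),S(64,160)]
Q=np.array([onplane(s,*c,.085)[:2] for c in cs]);a2,R2,t2=fit(loc,Q);print("side",a2,t2,(1e3*(Q-(loc@R2.T+t2))).round(1).tolist())
hm=t+R@[0,.13]
L=lambda p:R.T@(np.asarray(p)[:2]-hm)
items={"tin_top":((264,163),.135,(243,105)),"disc":((280,240),.085,(208,184)),"dish":((591,175),.109,(463,290)),"shaker":((626,305),.150,(389,355)),"knifeA":((712,115),.09,(612,345)),"knifeB":((677,345),.097,(416,460))}
for k,(p,z,q) in items.items():
    A=onplane(f,*T(*p),z);B=onplane(s,*S(*q),z)
    print(k,A.round(3),B.round(3),"hm frame mm",(1e3*L(A)).round(1),(1e3*L(B)).round(1),"depth z",bydepth(f,*T(*p)).round(3))
print("hm",hm)
E
python3 m.py
```

```text
top yaw -0.08885108577648985 [ 0.54612339 -0.03167424] res mm [[-1.1, -0.7], [-0.9, 1.6], [0.8, 1.5], [1.2, -2.5]]
side -0.09786866086247907 [ 0.54641186 -0.03424636] [[0.2, -2.6], [-2.9, 4.3], [2.9, 3.4], [-0.3, -5.2]]
tin_top [0.576 0.113 0.135] [0.578 0.114 0.135] hm frame mm [17.2 16.4] [19.  18.4] depth z [0.576 0.113 0.134]
disc [0.523 0.1   0.085] [0.524 0.102 0.085] hm frame mm [-34.7  -0.5] [-34.3   0.7] depth z [0.523 0.101 0.082]
dish [ 0.58  -0.145  0.109] [ 0.582 -0.142  0.109] hm frame mm [  43.4 -240.1] [  45.3 -236.8] depth z [ 0.583 -0.147  0.091]
shaker [ 0.473 -0.168  0.15 ] [ 0.471 -0.165  0.15 ] hm frame mm [ -61.2 -272.2] [ -63.  -269.7] depth z [ 0.473 -0.168  0.15 ]
knifeA [ 0.635 -0.245  0.09 ] [ 0.638 -0.251  0.09 ] hm frame mm [ 107.9 -334.8] [ 111.1 -340.3] depth z [ 0.636 -0.246  0.088]
knifeB [ 0.448 -0.216  0.097] [ 0.446 -0.22   0.097] hm frame mm [ -81.8 -322.7] [ -82.6 -326.4] depth z [ 0.449 -0.219  0.084]
hm [0.55765884 0.09781296]
```

The two views agree within about 3 mm, and the disc sits at -35 mm where -36 is expected. Now I'll work out the first approach. The plan is to straddle the +y side of the tin with half-open fingers, jaw axis along station x, and push along tool +x.

```bash
cat > go.py <<'E'
import sys,numpy as np
from scipy.spatial.transform import Rotation as Ro
from station import arm
HM=np.array([.5575,.0978]); A=-.091
def goal(lx,ly,z,tilt_deg,yawoff=0):
    R2=np.array([[np.cos(A),-np.sin(A)],[np.sin(A),np.cos(A)]])
    p=HM+R2@[lx,ly]
    Rg=Ro.from_euler("xyz",[np.pi,0,A-np.pi/2+yawoff])*Ro.from_rotvec([0,np.radians(tilt_deg),0])
    return np.r_[p,z],Rg
def rel(lx,ly,z,tilt):
    s=arm.get_state();R=Ro.from_euler("xyz",s["ee_rot"]);p,Rg=goal(lx,ly,z,tilt)
    d=R.inv().apply(p-s["eef_pos"]);r=(R.inv()*Rg).as_rotvec()
    print("shares t",(d/.3).round(4),"r",(r/np.radians(60)).round(4),"| mm",(d*1e3).round(1),"deg",np.degrees(r).round(1))
def where():
    s=arm.get_state();R2=np.array([[np.cos(A),-np.sin(A)],[np.sin(A),np.cos(A)]])
    print("t",round(s["t"],2),"local mm",(1e3*R2.T@(s["eef_pos"][:2]-HM)).round(1),"z",s["eef_pos"][2].round(4),"F",s["force"].round(2),"w",s["width"].round(4),"q",s["q"].round(2))
if __name__=="__main__":
    where(); rel(*map(float,sys.argv[1:5]))
E
python3 go.py .018 .075 .24 0; python3 - <<'E'
from h import *
f=load("top0")
for n,u,v,z in(("bottle top",182,212,.19),("green",229,178,.05)):print(n,onplane(f,u,v,z),bydepth(f,u,v))
E
```

```text
bottle top [0.48834964 0.40588364 0.19      ] [0.48887764 0.40717084 0.18557453]
green [0.6168473  0.30834846 0.05      ] [0.61673867 0.30824133 0.05055081]Traceback (most recent call last):
  File "go.py", line 18, in <module>
    where(); rel(*map(float,sys.argv[1:5]))
    ~~~~~^^
  File "go.py", line 16, in where
    print("t",round(s["t"],2),"local mm",(1e3*R2.T@(s["eef_pos"][:2]-HM)).round(1),"z",s["eef_pos"][2].round(4),"F",s["force"].round(2),"w",s["width"].round(4),"q",s["q"].round(2))
                                                                                                                                            ^^^^^^^^^^^^^^^^
AttributeError: 'float' object has no attribute 'round'
```

```bash
sed -i 's/s\["width"\].round(4)/round(s["width"],4)/' go.py; python3 go.py .018 .075 .27 0
```

```text
t 0.15 local mm [-301.1  480.5] z 0.2258 F [ 0.94 -0.61  0.94] w 0.0874 q [ 1.4   0.36  0.01 -0.   -1.22 -0.29]
shares t [ 1.4823  0.8727 -0.1459] r [ 9.0000e-04 -8.0000e-04  1.1448e+00] | mm [444.7 261.8 -43.8] deg [ 0.1 -0.1 68.7]
```

```bash
python3 -m inch '0 0 0 -0.146 0 0 0; 0.545 0.15 0.09 -0.146 0 0 0.13; 0.545 0.3 0.17 -0.146 0 0 0.26; 0.545 0.45 0.26 -0.146 0 0 0.4; 0.545 0.6 0.35 -0.146 0 0 0.53; 0.545 0.75 0.44 -0.146 0 0 0.66; 0.545 0.9 0.53 -0.146 0 0 0.8; 0.545 1 0.59 -0.146 0 0 0.9; 0.545 1 0.59 -0.146 0 0 0.9; 0.545 1 0.59 -0.146 0 0 0.9' 20; python3 go.py .018 .075 .22 15
```

```text
t: 1.15
eef_pos: [0.4913, 0.3105, 0.2703]
ee_rot: [3.141, 0.0, -1.407]
force: [-0.7, 0.7, -0.8]
width: 0.0402
t 1.15 local mm [-85.3 205.8] z 0.2703 F [-0.74  0.67 -0.8 ] w 0.0402 q [ 0.9   0.18 -0.13 -0.   -1.26 -0.74]
shares t [ 0.5085 -0.2234  0.1674] r [-0.0316  0.2487  0.2416] | mm [152.5 -67.   50.2] deg [-1.9 14.9 14.5]
```

```bash
python3 -m inch '0.545 0.15 -0.07 0 0 0 0.12; 0.545 0.3 -0.14 0 -0.03 0.1 0.24; 0.545 0.45 -0.2 0 -0.03 0.2 0.24; 0.545 0.508 -0.223 0.1 -0.032 0.249 0.242; 0.545 0.508 -0.223 0.167 -0.032 0.249 0.242; 0.545 0.508 -0.223 0.167 -0.032 0.249 0.242; 0.545 0.508 -0.223 0.167 -0.032 0.249 0.242'; python3 go.py .018 .075 .099 15; python3 - <<'E'
from station import arm
import cv2
for n in("wrist","top"):
    f=arm.grab_frame(n);cv2.imwrite(f"pics/{n}1.png",f["img"][:,:,::-1])
E
```

```text
t: 1.85
eef_pos: [0.5818, 0.1735, 0.2206]
ee_rot: [3.141, -0.263, -1.658]
force: [-0.6, 1.3, 0.4]
width: 0.0398
t 1.85 local mm [17.4 77.6] z 0.2206 F [-0.64  1.27  0.37] w 0.0398 q [ 0.72  0.33 -0.15  0.19 -1.29 -0.88]
shares t [-0.0969 -0.0022  0.3937] r [-0.0007 -0.0008  0.0034] | mm [-29.1  -0.7 118.1] deg [-0.  -0.   0.2]
```

View pics/wrist1.png

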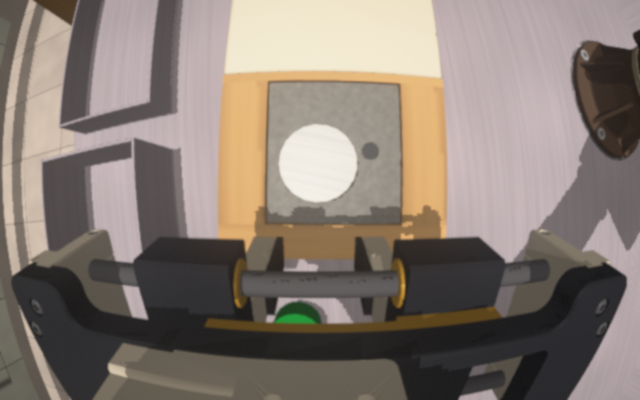

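The wrist view shows the tin (318,162) centred between the finger bars (265 and 375), with the fingers behind it over the surround. Descending behind the tin now.

```bash
python3 -m inch '0.545 -0.039 -0.002 0.15 0 0 0; 0.545 -0.074 -0.002 0.3 0 0 0; 0.545 -0.097 -0.002 0.394 0 0 0; 0.545 -0.097 -0.002 0.394 0 0 0; 0.545 -0.097 -0.002 0.394 0 0 0'; python3 go.py .018 -.04 .099 15; python3 - <<'E'
from station import arm
import cv2
f=arm.grab_frame("wrist");cv2.imwrite(f"pics/wrist2.png",f["img"][:,:,::-1])
f=arm.grab_frame("side");cv2.imwrite(f"pics/side2.png",cv2.resize(f["img"][80:280,200:450,::-1],None,fx=3,fy=3))
E
```

```text
t: 2.45
eef_pos: [0.5832, 0.1706, 0.1004]
ee_rot: [-3.14, -0.262, -1.659]
force: [0.7, -0.6, 1.7]
width: 0.0401
t 2.45 local mm [18.9 74.8] z 0.1004 F [ 0.71 -0.57  1.66] w 0.0401 q [ 0.72  0.43 -0.3   0.21 -1.04 -0.93]
shares t [0.3686 0.0042 0.1034] r [-0.0021  0.0003  0.0021] | mm [110.6   1.3  31. ] deg [-0.1  0.   0.1]
```

View pics/side2.png

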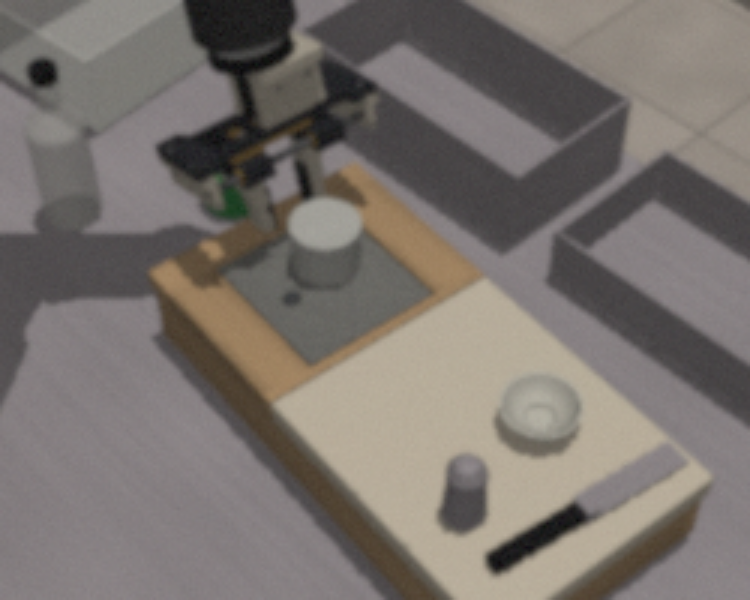

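View pics/wrist2.png

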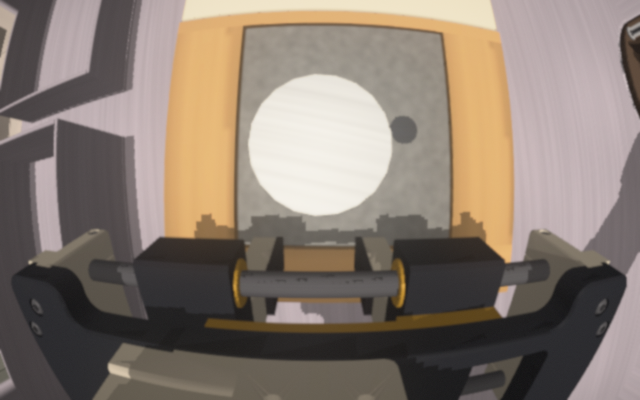

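The fingers stand clear behind the tin (side crop: tin at (325,240), fingers at (262,205) and (310,175)). Pushing along -y at about 90 mm/s.

```bash
python3 -m inch '0.545 0.03 0.001 0.008 0 0 0; 0.545 0.06 0.002 0.016 0 0 0; 0.545 0.09 0.003 0.024 0 0 0; 0.545 0.12 0.003 0.032 0 0 0; 0.545 0.15 0.003 0.04 0 0 0; 0.545 0.18 0.003 0.048 0 0 0; 0.545 0.21 0.003 0.056 0 0 0; 0.545 0.24 0.003 0.064 0 0 0; 0.545 0.27 0.003 0.072 0 0 0; 0.545 0.29 0.003 0.077 0 0 0; 0.545 0.29 0.003 0.077 0 0 0'; python3 go.py .018 -.105 .1 15; python3 - <<'E'
from station import arm
import cv2
f=arm.grab_frame("wrist");cv2.imwrite(f"pics/wrist3.png",f["img"][:,:,::-1])
f=arm.grab_frame("side");cv2.imwrite(f"pics/side3.png",cv2.resize(f["img"][80:280,200:450,::-1],None,fx=3,fy=3))
E
```

```text
t: 3.65
eef_pos: [0.5728, 0.079, 0.0986]
ee_rot: [3.141, -0.263, -1.661]
force: [1.0, 0.6, 0.5]
width: 0.0398
t 3.65 local mm [ 16.9 -17.3] z 0.0986 F [0.96 0.63 0.54] w 0.0398 q [ 0.61  0.37 -0.41  0.24 -0.97 -0.85]
shares t [ 0.2835 -0.0033  0.0716] r [ 0.0006 -0.0009  0.0007] | mm [85.  -1.  21.5] deg [ 0.  -0.1  0. ]
```

View pics/side3.png

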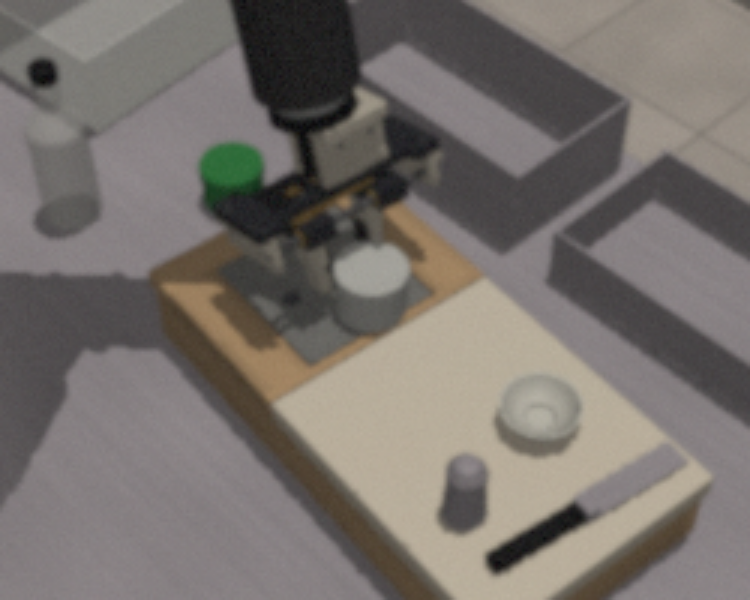

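View pics/wrist3.png

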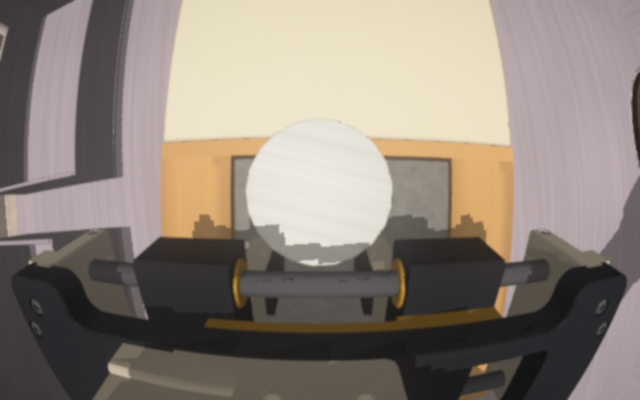

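The tin slides upright, cradled between the fingers (wrist view centre (319,190)). Pushing the rest of the way.

```bash
python3 -m inch '0.545 0.03 0 0.0075 0 0 0; 0.545 0.06 0 0.015 0 0 0; 0.545 0.09 0 0.0225 0 0 0; 0.545 0.12 0 0.03 0 0 0; 0.545 0.15 0 0.0375 0 0 0; 0.545 0.18 0 0.045 0 0 0; 0.545 0.21 0 0.0525 0 0 0; 0.545 0.24 0 0.06 0 0 0; 0.545 0.27 0 0.068 0 0 0; 0.545 0.29 0 0.074 0 0 0; 0.545 0.29 0 0.074 0 0 0'; python3 -m inch '0.545 -0.05 0 -0.013 0 0 0; 0.545 -0.1 0 -0.027 0 0 0; 0.545 -0.1 0 -0.15 0 0 0; 0.545 -0.1 0 -0.3 0 0 0; 0.545 -0.1 0 -0.4 0 0 0'; python3 go.py -.036 0 .13 0; python3 - <<'E'
from station import arm
import cv2,numpy as np
f=arm.grab_frame("top");np.savez("top4.npz",**f);cv2.imwrite(f"pics/top4.png",cv2.resize(f["img"][145:260,220:430,::-1],None,fx=3.8,fy=3.8,interpolation=2))
f=arm.grab_frame("side");np.savez("side4.npz",**f);cv2.imwrite(f"pics/side4.png",cv2.resize(f["img"][80:280,200:450,::-1],None,fx=3,fy=3))
E
```

```text
t: 4.85
eef_pos: [0.565, -0.0102, 0.1]
ee_rot: [3.141, -0.262, -1.661]
force: [-0.1, -0.1, 0.4]
width: 0.0398
t: 5.35
eef_pos: [0.5717, 0.0532, 0.2108]
ee_rot: [-3.139, -0.261, -1.658]
force: [0.1, -0.0, 0.2]
width: 0.0403
t 5.35 local mm [ 18.2 -43.2] z 0.2108 F [ 0.13 -0.02  0.22] w 0.0403 q [ 0.57  0.25 -0.29  0.22 -1.19 -0.76]
shares t [-0.2092  0.1806  0.2226] r [-0.0024 -0.2495  0.0034] | mm [-62.8  54.2  66.8] deg [ -0.1 -15.    0.2]
```

View pics/side4.png

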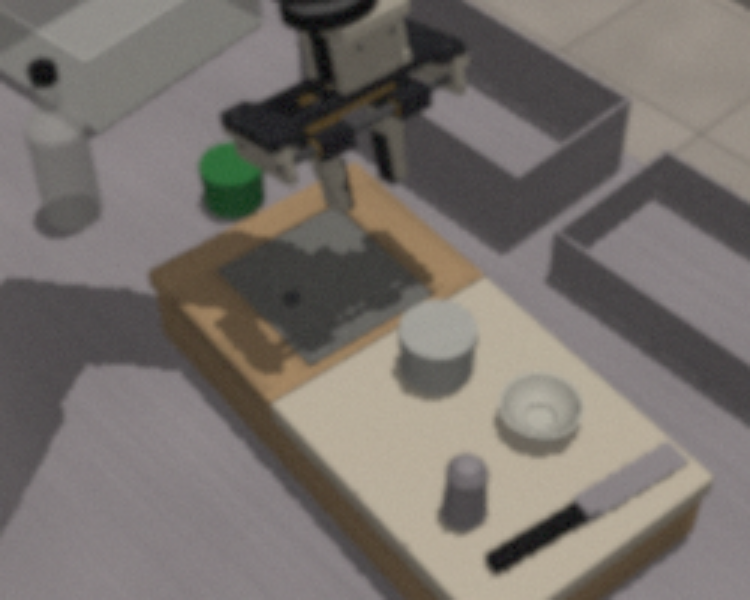

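View pics/top4.png

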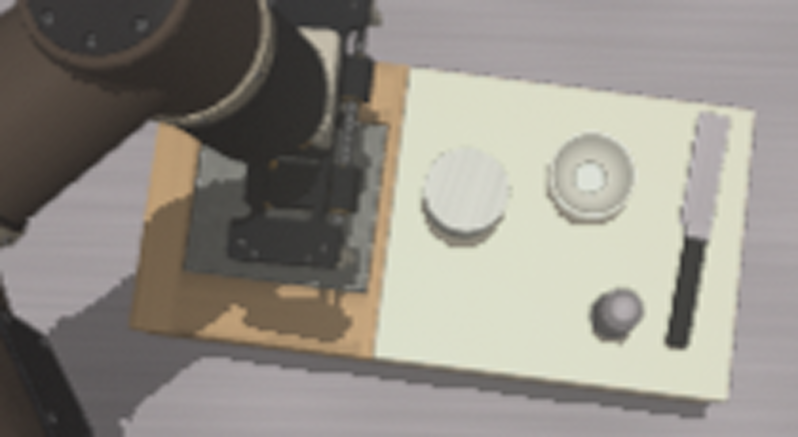

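```bash
python3 - <<'E'
from h import *
f=load("top4");s=load("side4")
A=-.091;R=np.array([[np.cos(A),-np.sin(A)],[np.sin(A),np.cos(A)]]);hm=np.array([.5575,.0978])
a=onplane(f,466/3.8+220,190/3.8+145,.135);b=onplane(s,438/3+200,330/3+80,.135)
for p in(a,b):print(p.round(3),(1e3*R.T@(p[:2]-hm)).round(1))
print(bydepth(f,342.6,195))
E
```

```text
[ 0.56  -0.045  0.135] [  15.4 -141.7]
[ 0.56  -0.046  0.135] [  15.8 -143.2]
[ 0.56033799 -0.04477052  0.13277415]
```

The tin is at (15, -142) mm in the hatch frame, upright and clear, and the dish is untouched. Next: close the fingers and go above the press disc.

```bash
python3 -m inch '1 -0.05 0.05 0 0 -0.1 0; 1 -0.12 0.12 0.05 0 -0.2 0; 1 -0.2 0.18 0.15 -0.002 -0.249 0.003; 1 -0.209 0.194 0.2226 -0.002 -0.249 0.003; 1 -0.209 0.194 0.2226 -0.002 -0.249 0.003; 1 -0.209 0.194 0.2226 -0.002 -0.249 0.003'; python3 go.py -.04 0 .09 0; python3 - <<'E'
from station import arm
import cv2
f=arm.grab_frame("wrist");cv2.imwrite(f"pics/wrist5.png",f["img"][:,:,::-1])
E
```

```text
t: 6.05
eef_pos: [0.517, 0.0996, 0.1276]
ee_rot: [3.14, -0.002, -1.662]
force: [0.3, 0.7, 0.5]
width: 0.0016
t 6.05 local mm [-40.5  -1.9] z 0.1276 F [0.26 0.71 0.52] w 0.0016 q [ 0.56  0.21 -0.45  0.   -0.92 -0.66]
shares t [-0.0067 -0.0018  0.1253] r [ 0.0018 -0.0023 -0.0004] | mm [-2.  -0.6 37.6] deg [ 0.1 -0.1 -0. ]
```

View pics/wrist5.png

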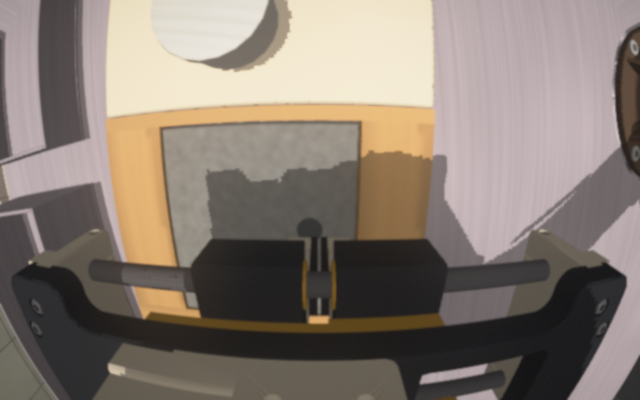

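```bash
python3 -m inch '1 -0.006 -0.01 0.05 0 0 0; 1 -0.006 -0.01 0.1 0 0 0; 1 -0.006 -0.01 0.12 0 0 0; 1 -0.006 -0.01 0.13 0 0 0; 1 -0.006 -0.01 0.13 0 0 0'; python3 go.py -.037 0 .085 0
```

```text
t: 6.6
eef_pos: [0.5201, 0.1006, 0.0886]
ee_rot: [3.14, -0.001, -1.663]
force: [-0.9, -0.7, 0.1]
width: 0.0007
t 6.6 local mm [-37.5  -0.6] z 0.0886 F [-0.89 -0.7   0.06] w 0.0007 q [ 0.56  0.26 -0.49  0.   -0.83 -0.65]
shares t [-0.0022 -0.0018  0.0122] r [ 0.0014 -0.0014 -0.0015] | mm [-0.6 -0.5  3.6] deg [ 0.1 -0.1 -0.1]
```

```bash
python3 -m inch '1 0 0 0.006 0 0 0; 1 0 0 0.012 0 0 0; 1 0 0 0.018 0 0 0; 1 0 0 0.024 0 0 0; 1 0 0 0.024 0 0 0; 1 0 0 0.024 0 0 0'; python3 go.py -.037 0 .079 0
```

```text
t: 7.2
eef_pos: [0.5202, 0.1006, 0.0819]
ee_rot: [3.141, -0.001, -1.663]
force: [-0.5, 0.3, 5.4]
width: 0.0009
t 7.2 local mm [-37.4  -0.6] z 0.0819 F [-0.47  0.28  5.43] w 0.0009 q [ 0.56  0.27 -0.49  0.   -0.81 -0.65]
shares t [-0.0021 -0.0013  0.0096] r [ 0.0004 -0.0008 -0.0013] | mm [-0.6 -0.4  2.9] deg [ 0.  -0.  -0.1]
```

Contact at 5.4 N, about 3 mm in. I'll press roughly 2 mm further.

```bash
python3 -m inch '1 0 0 0.003 0 0 0; 1 0 0 0.006 0 0 0; 1 0 0 0.008 0 0 0; 1 0 0 0.008 0 0 0; 1 0 0 0.008 0 0 0'; python3 go.py -.037 0 .079 0
```

```text
t: 7.7
eef_pos: [0.5203, 0.1006, 0.0796]
ee_rot: [3.141, -0.001, -1.663]
force: [-1.2, 1.2, 5.3]
width: 0.0007
t 7.7 local mm [-37.3  -0.6] z 0.0796 F [-1.23  1.15  5.27] w 0.0007 q [ 0.56  0.27 -0.5   0.   -0.81 -0.65]
shares t [-0.002  -0.0009  0.0022] r [ 0.0001 -0.0007 -0.0013] | mm [-0.6 -0.3  0.6] deg [ 0.  -0.  -0.1]
```

The finger is 2.3 mm deeper with no more force, so the catch is probably freed. Withdrawing straight up.

```bash
python3 -m inch '1 0 0 -0.03 0 0 0; 1 0 0 -0.08 0 0 0; 1 0 0 -0.15 0 0 0; 1 0 0 -0.3 0 0 0; 1 0 0 -0.45 0 0 0; 1 0 0 -0.6 0 0 0; 1 0 0 -0.6 0 0 0;  1 -0.1 0 -0.6 0 0 0'; python3 go.py -.037 0 .079 0; python3 - <<'E'
from station import arm
import cv2,numpy as np
f=arm.grab_frame("top");np.savez("top6.npz",**f);cv2.imwrite(f"pics/top6.png",cv2.resize(f["img"][145:260,220:430,::-1],None,fx=3.8,fy=3.8,interpolation=2))
f=arm.grab_frame("side");np.savez("side6.npz",**f);cv2.imwrite(f"pics/side6.png",cv2.resize(f["img"][80:280,200:450,::-1],None,fx=3,fy=3))
E
```

```text
t: 8.5
eef_pos: [0.5228, 0.1292, 0.2613]
ee_rot: [-3.14, 0.001, -1.666]
force: [0.3, -0.3, -0.4]
width: 0.0003
t 8.5 local mm [-37.4  28.1] z 0.2613 F [ 0.26 -0.33 -0.37] w 0.0003 q [ 0.61  0.11 -0.24  0.   -1.22 -0.7 ]
shares t [ 0.0942 -0.0011  0.6076] r [-0.0011  0.0009 -0.004 ] | mm [ 28.3  -0.3 182.3] deg [-0.1  0.1 -0.2]
```

View pics/side6.png

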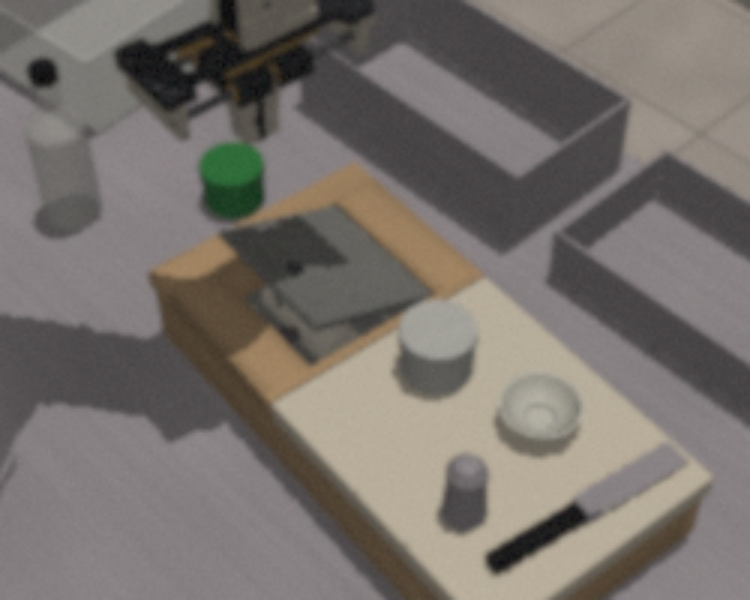

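The hatch has sprung ajar (its free edge runs from (225,235) to (315,325) in the crop). I'll let it settle, measure the angle and compare every other thing with its start.

```bash
python3 -m inch '1 0 0 0 0 0 0; 1 0 0 0 0 0 0; 1 0 0 0 0 0 0; 1 0 0 0 0 0 0; 1 0 0 0 0 0 0; 1 0 0 0 0 0 0; 1 0 0 0 0 0 0; 1 0 0 0 0 0 0; 1 0 0 0 0 0 0; 1 0 0 0 0 0 0'; python3 - <<'E'
from h import *
from station import arm
f=arm.grab_frame("side");s0=load("side0")
A=-.091;R=np.array([[np.cos(A),-np.sin(A)],[np.sin(A),np.cos(A)]]);hm=np.array([.5575,.0978])
P=[]
for u,v in((300,172),(297,170),(312,170),(320,175),(325,170),(330,175),(318,180)):
    p=bydepth(f,u,v);l=R.T@(p[:2]-hm);P.append([*l,p[2]]);print(np.round(P[-1],3))
P=np.array(P);c=np.linalg.lstsq(np.c_[P[:,0],np.ones(len(P))],P[:,2],rcond=None)[0];print("slope angle",-np.arctan(c[0]))
d=np.abs(f["img"].astype(int)-s0["img"]).sum(2)
g=cv2.GaussianBlur(d.astype(np.float32),(5,5),0)
for n,(u,v) in dict(dish=(379,215),shaker=(355,241),knife=(395,250),bottle=(221,133),cup=(431,328)).items():print(n,g[v-15:v+15,u-15:u+15].max())
p=onplane(f,438/3+200,330/3+80,.135);print("tin",R.T@(p[:2]-hm)*1e3)
cv2.imwrite("pics/side7.png",f["img"][:,:,::-1])
E
```

```text
t: 9.6
eef_pos: [0.5227, 0.1305, 0.2586]
ee_rot: [3.14, -0.001, -1.663]
force: [-0.1, -0.3, 0.2]
width: 0.0006
[-0.031 -0.011  0.122]
[-0.032  0.001  0.12 ]
[ 0.005 -0.016  0.11 ]
[ 0.011 -0.042  0.108]
[ 0.04  -0.027  0.096]
[ 0.04  -0.048  0.094]
[-0.006 -0.056  0.112]
slope angle 0.34664060796946267
dish 28.15625
shaker 28.15625
knife 28.207031
bottle 23.164062
cup 22.265625
tin [  15.78780045 -143.21008535]
```

View pics/side7.png

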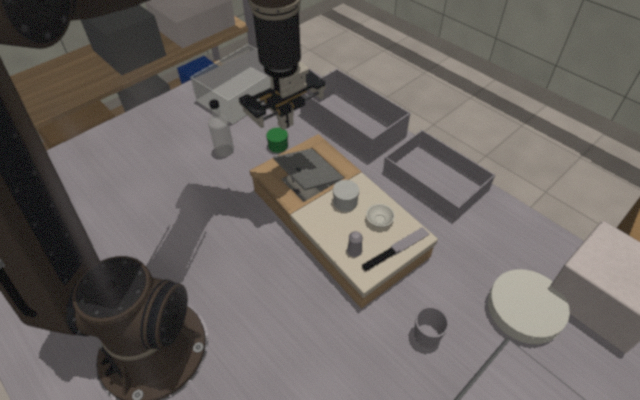

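The hatch stands at 0.347 rad, the tin is on the board at (345,194), nothing else has changed beyond image noise, and the gripper is clear.

```bash
python3 -c "
from station import arm
arm.job_done()"
```

```text
the job is handed in; nothing more can be done
```

The tin is on the white board, the hatch is standing ajar, and I've handed the job in; no verdict was reported. I pushed the tin across with half-open, slightly tilted fingers. Then I pressed the disc with closed fingers until the catch freed, at about 5 N and 5 mm down, and withdrew straight up.

The last checks, about 1 s after the release:
- **Hatch:** its slope from the depth readings is 0.347 rad, within 0.2 to 0.6. I did not measure its speed, but it had settled.
- **Tin:** it stands upright at x = 16 mm, y = -143 mm in the hatch frame, where -108 mm or beyond was needed. That comes from the picture taken after the push; in the last picture I only saw by eye that it still stood there.
- **Other things:** the image patches around the dish, shaker, knife, bottle and cup match the start to within noise.
- **Robot:** it touches nothing, with the fingertips 0.26 m above the counter and no contact force.

The two fixed cameras differed by up to about 3 mm when I located things on the station. No check failed.

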